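# Bring the shaft flat under the set screw and hold the collar on it

## Task

First lift the white guard panel out of its grooves on the grey drive unit and stand it on edge, fully down, in one of the two empty slots of the blue rack. Then turn the steel D-shaped shaft until its flat faces the orange-headed set screw of the black collar, pinch the collar across that screw so that the screw is pressed in onto the flat, and finish while still holding it squeezed like that, with the collar down on its spacer. Leave the two circuit boards in the rack, the screwdriver and the small metal box where they are.

Things in the scene. Friction and masses are not known exactly. Their poses are not given: they have to be found in the camera images.
- unit: Grey drive unit fixed to the bench, 150 (x) x 160 (y) x 50 mm high. Origin on the bench under the upright shaft's axis; set screw and guard panel lie on its -y side. On top: spacer 32 mm across (z 50 to 75 mm); two pins to z 100 mm at x 42, y -10.5/+10.5 mm that keep the collar from turning; two black grooves to z 85 mm (|x| 39 to 53, y -58.5 to -37.5 mm) holding the panel, 1.5 mm play a side.
- shaft (a joint): Angle of the upright steel shaft, rad, growing counter-clockwise seen from above. 0: flat faces the set screw (unit's -y). Starts 1.1 to 1.7, so turn it clockwise. Stiff (0.03 N m), stays where left. D section: 20 mm diameter, flat 5 mm from the axis along its whole height (15 mm from flat to back).
- shaft_top (a point): Centre of the shaft's top end, 125 mm above the bench; the bare shaft reaches 30 mm above the collar. A red mark on the end runs from the middle towards the flat. The point turns with the shaft: its -y axis points out of the flat.
- collar: Black steel collar, loose round the shaft with 1 mm play: 40 mm outside diameter, 20 mm high, 120 g. Origin on its axis at its underside, which rests on the spacer 75 mm above the bench. A 10 mm wide tail on its +x side lies between the unit's two pins, so it can hardly turn. The set screw sticks out on its -y side; its +y face is plain.
- collar_mid (a point): Centre of the collar, on its axis, half-way up: 85 mm above the bench when it is on its spacer.
- setscrew (a joint): How far the set screw is pressed in, m: 0 out (a spring, 1 N rising to 5 N, pushes it out), 0.013 at its stop. It runs towards the shaft along the collar's +y. Pinched against the collar's far side it stops at 0.005 to 0.008 on the round of the shaft and at 0.010 to 0.013 on the flat, depending on the grip (20 N gives about 1 mm).
- screw_head (a point): Middle of the outer face of the set screw's orange head (18 mm across, 5 mm thick), 85 mm above the bench; 39 mm from the collar's axis when out. Head and far side of the collar are then 59 mm apart, about 48 mm when pressed in on the flat.
- panel_mid (a point): Middle of the white guard panel, 60 mm above its lower edge: plate 90 wide (x), 8 thick (y), 80 mm high, with an 8 mm thick tab 36 wide and 40 mm high rising from the middle of its top edge, 120 mm in all; about 80 g. At the start it stands upright in the unit's grooves, 48 mm from the shaft axis, lower edge 50 mm above the bench.
- panel_tab (a point): Middle of the panel's tab, where it is gripped across its 8 mm thickness (the panel's y): 100 mm above the panel's lower edge, 20 mm below its top.
- rack: Blue slotted rack fixed to the bench, base 80 (x) x 90 (y) x 8 mm, origin on the bench under its middle. Five walls (6 mm thick, 70 mm long, tops 46 mm above the bench) leave four slots 14 mm wide along x, at y = -30, -10, 10 and 30 mm; slot floor 8 mm above the bench. The outer two hold circuit boards; y = -10 and 10 mm are empty.
- board_a_mid (a point): Middle of the green circuit board, 80 x 8 x 60 mm, standing in the rack's slot at y = -30 mm; its top is 68 mm above the bench. Leave it alone.
- board_b_mid (a point): Middle of the red circuit board, 80 x 8 x 60 mm, standing in the rack's slot at y = 30 mm. Leave it alone.
- screwdriver_grip (a point): Grip of a loose screwdriver with blue handle lying on the bench. Leave it alone.
- box_mid (a point): Middle of a small grey metal box with two connectors, 60 x 45 x 35 mm, on the bench. Leave it alone.
There are look-alikes about, which are no part of the job. There is more than one size of the collar; the job needs the largest.

How it is judged:
By the outcome, as a careful person would: the job done as asked, in the order asked, and still so for the second after the job is handed in, while the arm keeps its last pose, push and grip.
It also fails if it takes over 48 s, if anything falls off the work surface, if the arm or the gripper's body presses on something with over 40 N, if the wrist force passes 120 N, or if a joint passes its speed limit or range.

## Robot

A 6-joint arm with a two-finger parallel gripper is mounted at the origin on the work surface. World frame = base frame: x ahead of the robot, y to its left, z up, the work surface at z = 0. Lengths are in mm, angles in rad, forces in N, time in s.
With the tool pointing down it reaches from about 350 to 875 mm from the base axis. Payload 4.2 kg.
Tool frame: the origin (TCP) lies at the very end of the fingers, on their centre line; the grasp point (between the pads) lies 19 mm behind it (arm.pinch_z is the distance from the TCP to the grasp point, in mm); x points along the fingers, y is the direction in which the jaws open and shut, and the axes are right-handed (so a half turn about x gives the same grasp; the last joint's range is limited). The gripper opens to 85 mm and grips with 20 to 120 N. Pads are 22 mm wide; open, the fingers measure 114 mm over their backs; the gripper's body (76 mm by 85 mm) begins 54 mm behind the grasp point. The pads swing forward as they close: fully open they stand 13 mm farther back than shut.
Start: joints at [1.421, 0.385, 0.008, 0, -1.194, -0.259], TCP at [248.409, 573.491, 231.312] pointing down, gripper open.
Joint ranges: [-3.14, 3.14], [-1.21, 2.06], [-1.07, 1.41], [-3.16, 2.05], [-2.99, -0.16], [-3.1, 3.1]. Speed limits (rad/s): [2.79, 2.79, 3.14, 3.14, 3.14, 3.14].

## Interface

Orientations are given as a unit quaternion [x, y, z, w].
In Python, from bench import arm gives the robot as it stands.
- The arm moves only by the tool drive_tool, never from a script. Its argument "motion" is a list of rows, each a list of 4 numbers: the shift along the tool's x, y, z in mm, then the turn about the tool's x in degrees. In form: [[dx, dy, dz, spin], ...]. A call has 1 to 10 rows; each row shifts and turns the commanded pose from where the row before left it, along the tool's axes as they then stand; what a row does not reach is not made up. A row lasts 1/12 s, in which the tool goes at most 41.7 mm and 7.16 degrees, less where a joint would pass 70% of its speed; a pose out of reach is approached as far as the arm can. A call with a gripper value outside its range is refused whole. "grip" is the finger opening in mm, from 0 to 85.4, set as the call begins (left out, the last holds). The fingers move at their own pace and stop on an object; the grip force is fixed at half the most. Time passes only in rows, so rows that do not move let the fingers close. It gives the time, the measured TCP pose, the force and the opening at its end, in the units of the state.
- arm.read_state(): the state, without advancing time (a new reading comes with each control period).
- arm.get_image(name): name is "scene" or "side" or "wrist"; returns the picture (420x560x3 uint8, red, green, blue); there is no depth.
- arm.calibration(name): a dict with "K" (3x3 intrinsics, pixels), "eye" and "attitude" of the camera in the world; the wrist camera has in their place "T_tool_cam" (4x4, takes a point from camera to tool coordinates, whose origin is the TCP and whose axes are the tool frame's). Camera axes: x right, y up, looking along -z (the intrinsics and any distortion apply to the point x, -y, -z); pixel columns grow to the right and rows downward; lengths in mm; the calibration is good to about 2 mm. The wrist camera is an equidistant fisheye: a pixel r from the principal point sees the ray r / f radians off the axis. A picture is of the moment at which its call begins: read the wrist's pose just before it. calibration takes no time and is no camera call.
- arm.job_done(): hands the job in, once; it reports no verdict.
The state is a dict: "clock": time; "joints": joint angles; "joint_vel": joint speeds; "joint_efforts": joint torques, N m; "position": TCP position; "ee_rot": TCP orientation; "contact_force": force on the tool from outside, world axes, zero at the start; "wrist_torque": the same for the moment, N m; "gripper_width": finger opening in mm.
Only numpy, scipy, OpenCV 4.12 (cv2) and the standard library are available. Lean on these libraries where they do the work, as an engineer would, in place of code of your own. Each camera call takes 0.05 s, during which the arm holds its last target. There are 200 camera calls.

## Working session

There is one attempt and no reset: what is moved stays moved. The work goes in short steps, Python scripts to look and compute and a tool call to move; the robot and the scene stay as the last step left them, time stands still between calls to the robot, and variables do not carry over. Pictures are saved under pics/ and viewed, about 8 in all and at most 12, crops included, and the job is handed in when it is done.

Besides the shell and the picture viewer there is one more tool, called after ">>>" by a JSON object that holds its "method" and its "body". drive_tool: Moves the arm, as the interface text tells. Its arguments: {"type":"object","properties":{"motion":{"type":"array"},"grip":{"type":"number"}},"required":["motion"]}

```bash
ls; mkdir -p pics
python3 - <<'E'
from bench import arm
import cv2,numpy as np
s=arm.read_state(); print(s)
print(arm.pinch_z)
for n in("scene","side","wrist"):
    print(n,arm.calibration(n))
a=arm.get_image("scene");b=arm.get_image("side");
cv2.imwrite("pics/scene0.png",a[:,:,::-1]);cv2.imwrite("pics/side0.png",b[:,:,::-1])
E
```

```text
pics
{'clock': 0.0, 'joints': array([ 1.42060423e+00,  3.85575920e-01,  6.59638842e-03, -4.94835091e-04,
       -1.19398850e+00, -2.58655362e-01]), 'joint_vel': array([ 0.00039949,  0.00075362,  0.00034567,  0.00242156,  0.00107592,
       -0.00021938]), 'joint_efforts': array([-3.10170662e-04, -3.92297244e+01,  1.88399220e+01,  4.18604851e+00,
       -4.63473931e-03,  7.07618412e-06]), 'position': array([248.18844757, 572.96354437, 230.19898983]), 'ee_rot': array([-0.69224922,  0.14438336,  0.69249071,  0.14283236]), 'contact_force': array([ 0.57857105, -0.11438858,  0.64719741]), 'wrist_torque': array([ 0.01686297, -0.09157806, -0.0470246 ]), 'gripper_width': 85.25295328203845}
18.700000000000003
scene {'K': array([[500.4555737 ,   0.        , 283.45604292],
       [  0.        , 500.4555737 , 220.7559658 ],
       [  0.        ,   0.        ,   1.        ]]), 'eye': array([1010.59693032, -741.39398318,  686.77821081]), 'attitude': array([0.4544277 , 0.11577023, 0.22138978, 0.85503175])}
side {'K': array([[463.45846172,   0.        , 284.85952406],
       [  0.        , 463.45846172, 208.45710894],
       [  0.        ,   0.        ,   1.        ]]), 'eye': array([101.92140349, 513.58535414, 754.77398826]), 'attitude': array([-0.14547003,  0.36283049,  0.86199602, -0.3227311 ])}
wrist {'K': array([[325.1922621 ,   0.        , 275.69606678],
       [  0.        , 325.1922621 , 206.19085039],
       [  0.        ,   0.        ,   1.        ]]), 'T_tool_cam': array([[-2.66752469e-04,  3.11245650e-01, -9.50329456e-01,
        -1.42677406e+02],
       [ 9.99999725e-01, -5.74207147e-04, -4.68755198e-04,
         3.09813651e-01],
       [-6.91583981e-04, -9.50329320e-01, -3.11245411e-01,
        -8.07668758e+01],
       [ 0.00000000e+00,  0.00000000e+00,  0.00000000e+00,
         1.00000000e+00]])}
```

View pics/scene0.png

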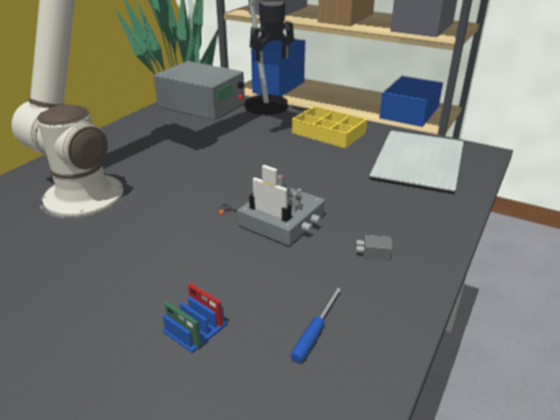

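View pics/side0.png

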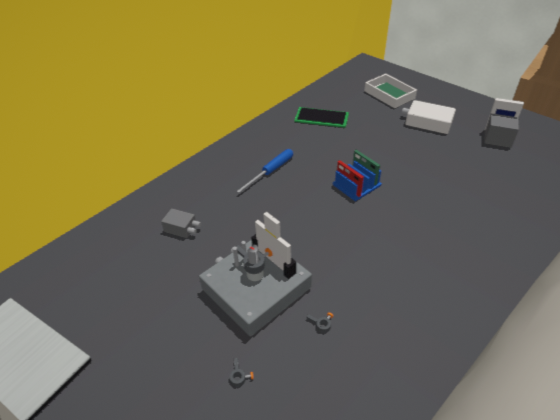

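Scene: unit near (282,212) with the white panel at (270,195); rack at (195,317). Side view: unit at (256,280), panel at (273,245), rack at (358,175), loose look-alike collars at (323,323) and (238,377), the real collar on the shaft at (254,262). Next, one composite of close crops.

```bash
cat > h.py <<'E'
import numpy as np,cv2
from scipy.spatial.transform import Rotation as R
from bench import arm
C={n:arm.calibration(n) for n in("scene","side","wrist")}
def proj(n,P):
    c=C[n];q=(np.atleast_2d(P)-c["eye"])@R.from_quat(c["attitude"]).as_matrix()
    K=c["K"];return np.c_[K[0,2]+K[0,0]*q[:,0]/-q[:,2],K[1,2]+K[1,1]*q[:,1]/q[:,2]]
def ray(n,uv):
    c=C[n];K=c["K"];d=np.array([(uv[0]-K[0,2])/K[0,0],-(uv[1]-K[1,2])/K[1,1],-1])
    return c["eye"],R.from_quat(c["attitude"]).apply(d)
def onz(n,uv,z):
    e,d=ray(n,uv);return e+d*(z-e[2])/d[2]
def wtool(s,uv):
    K=C["wrist"]["K"];dx,dy=uv[0]-K[0,2],uv[1]-K[1,2];r=np.hypot(dx,dy);t=r/K[0,0]
    d=np.array([np.sin(t)*dx/r,-np.sin(t)*dy/r,-np.cos(t)]);T=C["wrist"]["T_tool_cam"];Q=R.from_quat(s["ee_rot"])
    return s["position"]+Q.apply(T[:3,3]),Q.apply(T[:3,:3]@d)
def wonz(s,uv,z):
    e,d=wtool(s,uv);return e+d*(z-e[2])/d[2]
def wproj(s,P):
    T=C["wrist"]["T_tool_cam"];K=C["wrist"]["K"]
    p=R.from_quat(s["ee_rot"]).inv().apply(np.atleast_2d(P)-s["position"]);c=(p-T[:3,3])@T[:3,:3]
    t=np.arctan2(np.hypot(c[:,0],c[:,1]),-c[:,2]);a=np.arctan2(-c[:,1],c[:,0])
    return np.c_[K[0,2]+K[0,0]*t*np.cos(a),K[1,2]+K[0,0]*t*np.sin(a)]
def place(P,x,y,th):
    P=np.atleast_2d(P).astype(float);c,s=np.cos(th),np.sin(th)
    return np.c_[x+c*P[:,0]-s*P[:,1],y+s*P[:,0]+c*P[:,1],P[:,2]]
E
python3 - <<'E'
import cv2,numpy as np
from h import *
a=cv2.imread("pics/side0.png");b=cv2.imread("pics/scene0.png")
def crop(i,x,y,w,h): return cv2.resize(i[y:y+h,x:x+w],(400,300),interpolation=cv2.INTER_CUBIC)
cv2.imwrite("pics/c0.png",np.vstack([np.hstack([crop(a,190,205,132,99+0),crop(a,310,140,100,75)]),np.hstack([crop(b,215,150,132,99),crop(b,145,275,100,75)])]))
for n,uv,z in(("side",(256,285),50),("side",(358,185),30),("scene",(282,212),50),("scene",(195,320),30)):print(n,uv,onz(n,uv,z))
E
```

```text
side (256, 285) [498.65657674 163.75765672  50.        ]
side (358, 185) [ 529.30746696 -213.64406148   30.        ]
scene (282, 212) [536.23566021 113.92661838  50.        ]
scene (195, 320) [ 557.97097184 -249.18183666   30.        ]
```

View pics/c0.png

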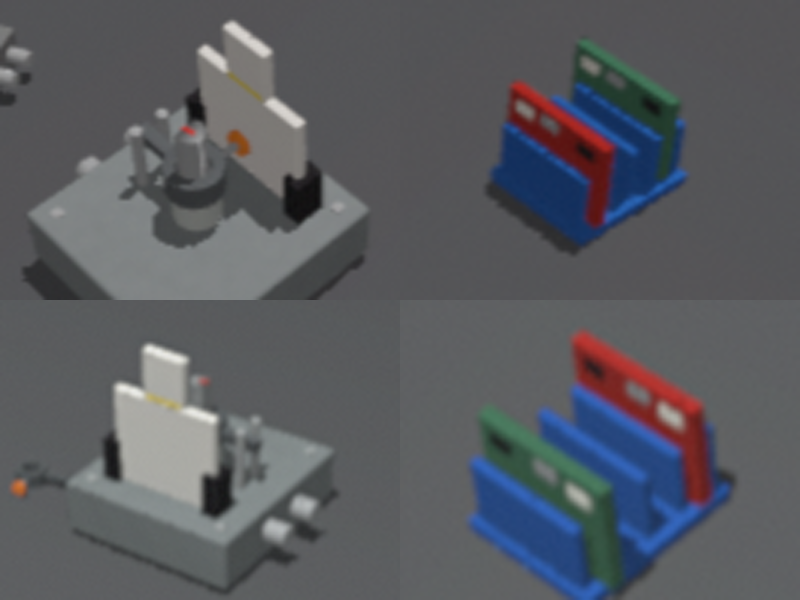

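```bash
cat > fit.py <<'E'
from h import *
from scipy.optimize import least_squares
k=132/400
S=lambda u,v:("side",190+u*k,205+v*k); N=lambda u,v:("scene",215+u*k,150+(v-300)*k)
S2=lambda u,v:("side",310+(u-400)/4,140+v/4); N2=lambda u,v:("scene",145+(u-400)/4,275+(v-300)/4)
unit=[((45,-44,130),S(198,50)),((-45,-44,130),S(303,125)),((18,-44,170),S(223,28)),((-18,-44,170),S(271,55)),((75,80,50),S(28,213)),((-75,-80,50),S(370,208)),
((-75,-80,50),N(70,487)),((75,-80,50),N(228,535)),((75,80,50),N(333,452)),((-45,-52,130),N(115,385)),((45,-52,130),N(218,415)),((-18,-52,170),N(143,347)),((18,-52,170),N(187,360)),((0,0,125),N(201,379)),((0,0,125),S(188,130))]
rack=[((-40,-34,68),N2(480,412)),((40,-34,68),N2(610,488)),((-40,26,68),N2(573,337)),((40,26,68),N2(703,408)),((-35,-43,46),N2(473,460)),((35,-43,46),N2(585,527)),
((40,34,68),S2(513,85)),((-40,34,68),S2(612,150)),((40,-26,68),S2(575,45)),((-40,-26,68),S2(678,103))]
for nm,L,x0 in(("unit",unit,(520,140,-.3)),("rack",rack,(545,-230,-.3))):
    def f(p):
        return np.concatenate([(proj(o[0],place(P,*p[:3]))[0]-o[1:]+(p[3:5] if o[0]=="side" else p[5:7])) for P,o in L]+[np.array(p[3:7])*.5])
    r=least_squares(f,list(x0)+[0]*4,loss="soft_l1");print(nm,np.round(r.x,3));print(np.round(f(r.x)[:-4].reshape(-1,2),1).tolist())
E
python3 fit.py
```

```text
unit [ 5.16819e+02  1.46077e+02 -7.40000e-02  6.61000e-01 -6.60000e-02
  6.78000e-01  1.75000e-01]
[[-0.1, -0.1], [-1.3, 0.5], [0.3, -0.9], [-1.8, 0.3], [-0.4, 0.4], [1.5, -0.9], [-1.4, -2.4], [0.3, 2.0], [1.0, -2.1], [0.1, 0.1], [-0.7, 1.3], [0.2, 0.0], [-0.8, 0.0], [0.8, 0.0], [1.7, 0.4]]
rack [ 5.52033e+02 -2.41206e+02 -1.18000e-01  1.20200e+00  4.70000e-02
  9.08000e-01  1.08000e-01]
[[-0.9, -0.6], [-0.6, -0.4], [-0.1, -0.0], [-0.2, -0.2], [0.7, 0.5], [1.1, 0.9], [-1.0, 0.1], [-0.3, -0.2], [0.6, -0.3], [0.3, 0.3]]
```

```bash
cat >> h.py <<'E'
U=[517,146,-.074];RK=[552,-241,-.118]
def go(P,yaw,s=None):
    """spin (deg) then shift in the new tool axes to bring TCP to world P with jaw line at yaw (mod pi); tilt also shown"""
    s=s or arm.read_state();M=R.from_quat(s["ee_rot"]).as_matrix()
    cur=np.arctan2(M[1,1],M[0,1]);d=(cur-yaw+np.pi/2)%np.pi-np.pi/2
    N=M@R.from_rotvec([d,0,0]).as_matrix()
    print("clk %.2f"%s["clock"],"pos",s["position"].round(1),"jawyaw %.3f"%cur,"xaxis",M[:,0].round(3),"j6 %.2f"%s["joints"][5])
    print("   spin %.1f deg, then shift"%np.degrees(d),(N.T@(np.array(P,float)-s["position"])).round(1),"old axes",(M.T@(np.array(P,float)-s["position"])).round(1),"F",s["contact_force"].round(1),"w %.1f"%s["gripper_width"])
E
python3 - <<'E'
from h import *
P=place([0,-48,230],*U)[0];print(P);go(P,U[2]+np.pi/2)
E
```

```text
[513.4512409   98.13136404 230.        ]
clk 0.10 pos [248.2 573.  230.4] jawyaw -1.980 xaxis [-0.001 -0.002 -1.   ] j6 -0.26
   spin -19.2 deg, then shift [   1.   454.  -299.6] old axes [   1.   330.3 -432.2] F [0.8 0.2 0.5] w 85.2
```

>>> {"method": "drive_tool", "body": {"motion": [[0,0,0,-6.4],[0,0,0,-6.4],[0,0,0,-6.4],[0,32,-21,0],[0,32,-21,0],[0,32,-21,0],[0,32,-21,0],[0,32,-21,0],[0,32,-21,0],[0,32,-21,0]]}}

```text
clock: 0.93
position: [378.8, 337.3, 231.0]
ee_rot: [-0.706, 0.026, 0.707, 0.026]
contact_force: [0.9, 0.4, -0.7]
gripper_width: 85.4
```

>>> {"method": "drive_tool", "body": {"motion": [[0,32,-21,0],[0,32,-21,0],[0,32,-21,0],[0,32,-21,0],[0,32,-21,0],[0,32,-21,0],[0,32,-21,0],[0,6,-6,0],[0,0,0,0],[0,0,0,0]]}}

```text
clock: 1.77
position: [514.0, 98.2, 230.8]
ee_rot: [-0.706, 0.027, 0.707, 0.027]
contact_force: [-0.8, 0.2, 0.5]
gripper_width: 85.4
```

Run:
```python
from h import *
s=arm.read_state();im=arm.get_image("wrist")[:,:,::-1].copy()
cv2.imwrite("pics/w1raw.png",im)
P=place([0,-48,136],*U)[0];go(P,U[2]+np.pi/2,s)
pts=[(18,-44,170),(-18,-44,170),(18,-52,170),(-18,-52,170),(45,-44,130),(-45,-44,130),(45,-52,130),(-45,-52,130),(0,0,125),(75,80,50),(-75,80,50),(75,-80,50),(-75,-80,50),(42,10.5,100),(42,-10.5,100)]
uv=wproj(s,place(pts,*U));print(uv.round(0).tolist())
x0,y0=np.clip(uv.min(0)-25,0,None).astype(int);x1,y1=(uv.max(0)+25).astype(int);x1=min(x1,560);y1=min(y1,420)
f=min(800/(x1-x0),600/(y1-y0));print(x0,y0,f)
c=cv2.resize(im[y0:y1,x0:x1],None,fx=f,fy=f,interpolation=cv2.INTER_CUBIC)
for p in uv: cv2.circle(c,tuple(int(v) for v in (p-[x0,y0])*f),3,(255,255,0),1)
cv2.imwrite("pics/w1.png",c)
```

```text
clk 1.77 pos [514.   98.2 230.8] jawyaw -1.646 xaxis [-0.001 -0.    -1.   ] j6 1.00
   spin -0.1 deg, then shift [94.8  0.1  0.4] old axes [94.8  0.1  0.4] F [-0.8  0.2  0.5] w 85.4
[[269.0, 201.0], [269.0, 251.0], [281.0, 201.0], [281.0, 251.0], [270.0, 151.0], [270.0, 259.0], [280.0, 151.0], [280.0, 259.0], [216.0, 206.0], [151.0, 114.0], [164.0, 248.0], [308.0, 109.0], [304.0, 249.0], [207.0, 150.0], [231.0, 150.0]]
125 84 3.0150753768844223
```

View pics/w1.png

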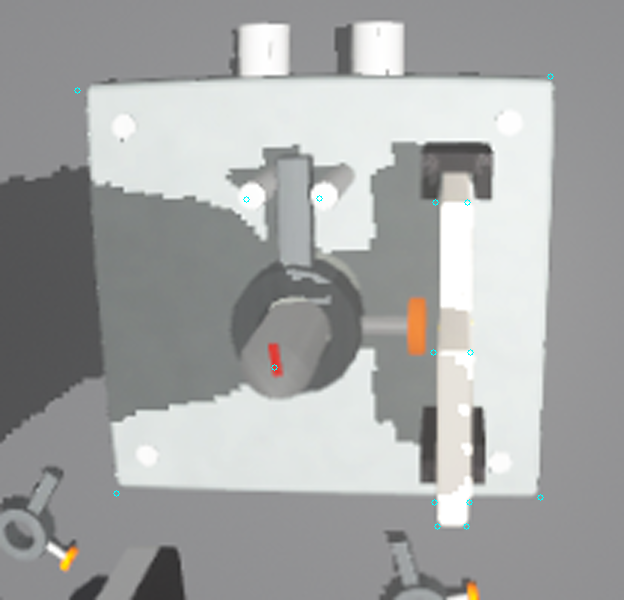

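Run:
```python
from h import *
from scipy.optimize import least_squares
s=arm.read_state()
cv=lambda u,v:np.array([125+u/3.0151,84+v/3.0151])
L=[((75,80,50),(88,88)),((75,-80,50),(553,83)),((-75,-80,50),(540,494)),((-75,80,50),(118,486)),((42,10.5,100),(251,195)),((42,-10.5,100),(324,195)),((-18,-52,170),(467,527)),((-18,-44,170),(437,527)),((18,-52,170),(472,352)),((18,-44,170),(440,352))]
f=lambda p:np.concatenate([wproj(s,place(P,*p))[0]-cv(*o) for P,o in L])
r=least_squares(f,U,x_scale=[1,1,.01]);print(r.x.round(3));print(f(r.x).reshape(-1,2).round(1).tolist())
a,b=[wonz(s,cv(*o),125) for o in((277,375),(273,345))]
print(a,b,"shaft angle",np.arctan2(*(b-a)[1::-1])-r.x[2]+np.pi/2, "mark dist from axis",np.linalg.norm((a-[*r.x[:2],125])), np.linalg.norm((b-[*r.x[:2],125])))
im=cv2.imread("pics/w1raw.png");h=cv2.cvtColor(im,cv2.COLOR_BGR2HSV);m=((h[...,1]>120)&((h[...,0]<6)|(h[...,0]>172)));v,u=np.nonzero(m);k=(abs(u-216)<15)&(abs(v-203)<15);g=np.array([wonz(s,(x,y),125)[:2] for x,y in zip(u[k],v[k])]);c=g.mean(0);e=np.linalg.svd(g-c)[2][0];e*=np.sign(e[0]);print(k.sum(),c,e,"angle pca",np.arctan2(e[1],e[0])-r.x[2]+np.pi/2)
```

```text
[ 5.16050e+02  1.46085e+02 -9.50000e-02]
[[-1.4, -0.4], [1.4, 0.4], [-1.0, 3.2], [-1.5, 1.5], [0.3, 1.9], [0.3, 2.0], [1.1, -6.0], [-0.5, -6.2], [0.9, 2.8], [-0.6, 2.5]]
[514.41906228 146.19047284 125.        ] [522.91588554 146.18914608 125.        ] shaft angle 1.6653730704287655 mark dist from axis 1.6344263609925145 6.866587226788221
34 [519.11891783 146.50011871] [0.99938347 0.03510951] angle pca 1.700645940739382
```

Run:
```python
from h import *
from scipy.optimize import least_squares
s=arm.read_state()
cv=lambda u,v:np.array([125+u/3.0151,84+v/3.0151])
L=[((75,80,50),(88,88)),((75,-80,50),(553,83)),((-75,-80,50),(540,494)),((-75,80,50),(118,486)),((42,10.5,100),(251,195)),((42,-10.5,100),(324,195)),((18,-52,170),(472,352)),((18,-44,170),(440,352)),((45,-52,130),(473,202)),((45,-44,130),(442,202)),((-45,-52,130),(466,527)),((-45,-44,130),(437,527))]
f=lambda p:np.concatenate([wproj(s,place(P,*p))[0]-cv(*o) for P,o in L])
r=least_squares(f,U,x_scale=[1,1,.01],loss="soft_l1");print(r.x.round(3));print(f(r.x).reshape(-1,2).round(1).tolist())
P=place([0,-48,136],*r.x)[0];go(P,r.x[2]+np.pi/2,s)
```

```text
[ 5.17381e+02  1.45879e+02 -8.70000e-02]
[[-1.8, -1.1], [0.9, -1.6], [-0.3, 1.6], [-1.0, 1.0], [0.0, 0.5], [-0.0, 0.3], [0.9, 0.2], [-0.7, 0.1], [0.1, 0.0], [-0.2, -0.1], [0.3, -0.3], [0.4, -0.4]]
clk 1.82 pos [513.7  98.9 230.9] jawyaw -1.645 xaxis [-0.001 -0.    -1.   ] j6 1.00
   spin 0.7 deg, then shift [94.9  0.8  0.4] old axes [94.9  0.8  0.4] F [ 0.2  0.3 -0.6] w 85.3
```

>>> {"method": "drive_tool", "body": {"motion": [[0,0.8,0.4,0.7],[12,0,0,0],[12,0,0,0],[12,0,0,0],[12,0,0,0],[12,0,0,0],[12,0,0,0],[12,0,0,0],[11,0,0,0],[0,0,0,0]], "grip": 35}}

```text
clock: 2.65
position: [511.7, 98.5, 134.3]
ee_rot: [-0.705, 0.031, 0.708, 0.029]
contact_force: [-0.4, 0.3, 0.0]
gripper_width: 35.3
```

>>> {"method": "drive_tool", "body": {"motion": [[0,0,0,0],[0,0,0,0],[0,0,0,0],[0,0,0,0],[0,0,0,0],[0,0,0,0]], "grip": 0}}

```text
clock: 3.15
position: [514.2, 98.3, 137.3]
ee_rot: [0.707, -0.03, -0.706, -0.031]
contact_force: [-0.8, 1.1, 4.7]
gripper_width: 7.3
```

>>> {"method": "drive_tool", "body": {"motion": [[-3,0,0,0],[-5,0,0,0],[-6,0,0,0],[-6,0,0,0],[-7,0,0,0],[-8,0,0,0],[-10,0,0,0],[-10,0,0,0],[-5,0,0,0],[0,0,0,0]]}}

```text
clock: 3.98
position: [514.6, 98.2, 198.2]
ee_rot: [0.708, -0.03, -0.705, -0.031]
contact_force: [0.4, 0.3, -1.1]
gripper_width: 7.4
```

```bash
sed -i 's/^U=.*/U=[517.4,145.9,-.087];RK=[552,-241,-.118]/' h.py
python3 - <<'E'
from h import *
for y in(-10,10):
  P=place([0,y,205],*RK)[0];go(P,RK[2]+np.pi/2)
E
```

```text
clk 3.98 pos [514.6  98.2 198.2] jawyaw -1.656 xaxis [ 0.003  0.001 -1.   ] j6 0.99
   spin 1.9 deg, then shift [ -7.1 342.5 -77.1] old axes [ -7.1 344.8 -66. ] F [ 0.4  0.3 -1.1] w 7.4
clk 3.98 pos [514.6  98.2 198.2] jawyaw -1.656 xaxis [ 0.003  0.001 -1.   ] j6 0.99
   spin 1.9 deg, then shift [ -7.1 322.5 -77.1] old axes [ -7.1 324.8 -66.7] F [ 0.4  0.3 -1.1] w 7.4
```

>>> {"method": "drive_tool", "body": {"motion": [[-7,8,-2,1.9],[0,18,-4,0],[0,30,-7,0],[0,36,-9,0],[0,36,-9,0],[0,36,-9,0],[0,36,-9,0],[0,36,-9,0],[0,36,-9,0],[0,26,-6,0]]}}

```text
clock: 4.82
position: [550.6, -209.9, 203.0]
ee_rot: [-0.705, 0.043, 0.706, 0.043]
contact_force: [1.3, -0.3, -0.4]
gripper_width: 6.9
```

>>> {"method": "drive_tool", "body": {"motion": [[0,16,-3,0],[0,8,-1,0],[0,0,0,0],[0,0,0,0],[0,0,0,0]]}}

```text
clock: 5.23
position: [552.0, -230.1, 203.3]
ee_rot: [-0.706, 0.042, 0.706, 0.042]
contact_force: [0.6, -0.1, -1.1]
gripper_width: 7.1
```

Run:
```python
from h import *
s=arm.read_state();im=arm.get_image("wrist")[:,:,::-1].copy()
cv2.imwrite("pics/w2raw.png",im)
P=place([0,10,94],*RK)[0];go(P,RK[2]+np.pi/2,s)
pts=[(x,y,46) for x in(35,-35) for y in(43,23,17,3,-3,-17,-23,-43)]+[(x,y,68) for x in(40,-40) for y in(34,26,-26,-34)]+[(x,y,8) for x in(40,-40) for y in(45,-45)]
uv=wproj(s,place(pts,*RK))
x0,y0=np.clip(uv.min(0)-25,0,None).astype(int);x1,y1=(uv.max(0)+25).astype(int);x1=min(x1,560);y1=min(y1,420)
f=min(800/(x1-x0),600/(y1-y0));print(x0,y0,f)
c=cv2.resize(im[y0:y1,x0:x1],None,fx=f,fy=f,interpolation=cv2.INTER_CUBIC)
for p in uv: cv2.circle(c,tuple(int(v) for v in (p-[x0,y0])*f),3,(255,255,0),1)
cv2.imwrite("pics/w2.png",c)
```

```text
clk 5.23 pos [ 552.  -230.1  203.3] jawyaw -1.689 xaxis [-0.  0. -1.] j6 1.58
   spin -0.0 deg, then shift [109.3   0.9  -1.3] old axes [109.3   0.9  -1.3] F [ 0.6 -0.1 -1.1] w 7.1
215 116 4.166666666666667
```

View pics/w2.png

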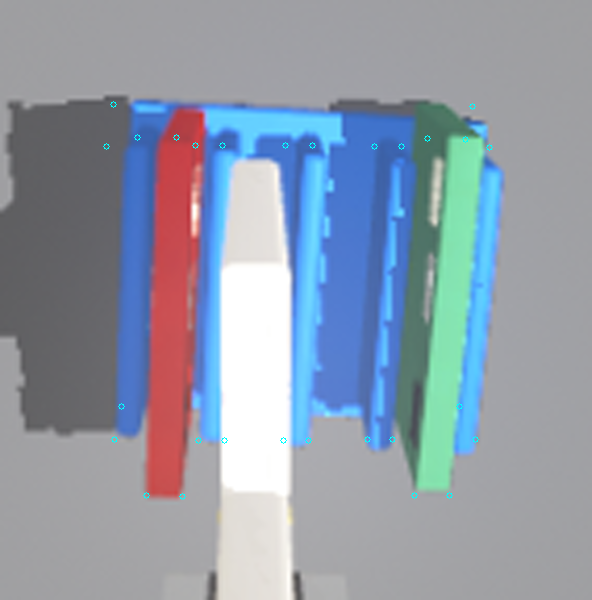

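Run:
```python
from h import *
from scipy.optimize import least_squares
s=arm.read_state()
cv=lambda u,v:np.array([215+u/4.1667,116+v/4.1667])
L=[((35,40,46),(138,147)),((-35,40,46),(131,433)),((35,20,46),(226,152)),((35,0,46),(314,153)),((-35,0,46),(302,442)),((35,-20,46),(401,160)),((-35,-20,46),(380,448)),((35,-40,46),(492,167)),((-35,-40,46),(466,452)),
((40,45,8),(133,101)),((40,-45,8),(487,123)),((-40,34,68),(147,496)),((-40,26,68),(182,496)),((-40,-26,68),(417,490)),((-40,-34,68),(450,490)),((40,-26,68),(447,135)),((40,-34,68),(482,137))]
f=lambda p:np.concatenate([wproj(s,place(P,*p))[0]-cv(*o) for P,o in L])
r=least_squares(f,RK,x_scale=[1,1,.01],loss="soft_l1");print(r.x.round(3));print(f(r.x).reshape(-1,2).round(1).tolist())
P=place([0,10,94],*r.x)[0];go(P,r.x[2]+np.pi/2,s)
# panel seen from above: tab lower line / plate top corners z=TCP-6, yaw check
t=s["position"]; 
for o in((220,262),(290,262),(220,490),(291,490)): print(wonz(s,cv(*o),t[2]-6).round(1))
```

```text
[ 5.50761e+02 -2.42795e+02 -1.60000e-01]
[[-0.5, -0.8], [-0.1, 1.0], [-0.1, -1.2], [0.3, -0.5], [-0.8, 0.5], [0.7, -1.1], [0.6, -0.1], [-0.1, -1.6], [-0.2, -0.4], [-0.9, 0.1], [-0.1, -1.1], [0.4, -0.4], [0.6, -0.1], [-0.2, 3.4], [0.2, 3.7], [-0.3, 3.5], [0.3, 3.6]]
clk 5.28 pos [ 552.1 -229.8  203.4] jawyaw -1.689 xaxis [-0.  0. -1.] j6 1.58
   spin 2.4 deg, then shift [109.4   3.   -0.7] old axes [109.4   3.1  -0.6] F [0.5 0.2 0.2] w 7.4
[ 597.6 -232.1  197.4]
[ 596.7 -239.9  197.4]
[ 570.  -228.6  197.4]
[ 569.  -237.   197.4]
```

>>> {"method": "drive_tool", "body": {"motion": [[0,2.5,-0.7,2.4],[10,0,0,0],[14,0,0,0],[14,0,0,0],[12,0,0,0],[8,0,0,0],[4,0,0,0],[0,0,0,0]]}}

```text
clock: 5.95
position: [552.1, -232.9, 140.1]
ee_rot: [-0.704, 0.056, 0.706, 0.057]
contact_force: [0.1, 0.4, -0.7]
gripper_width: 6.9
```

```bash
sed -i 's/RK=.*/RK=[550.8,-242.8,-.16]/' h.py
python3 - <<'E'
from h import *
s=arm.read_state();im=arm.get_image("wrist")[:,:,::-1].copy();sd=arm.get_image("side")[:,:,::-1];sc=arm.get_image("scene")[:,:,::-1]
P=place([0,10,94.7],*RK)[0];go(P,RK[2]+np.pi/2,s)
R1=cv2.resize(im[110:360,180:440],(520,500),interpolation=cv2.INTER_CUBIC)
z=lambda i,x,y:cv2.resize(i[y:y+90,x:x+100],(278,250),interpolation=cv2.INTER_CUBIC)
cv2.imwrite("pics/w3.png",np.hstack([R1,np.vstack([z(sd,310,125),z(sc,145,260)])]))
E
```

```text
clk 5.95 pos [ 552.1 -232.9  140.1] jawyaw -1.731 xaxis [-0.002  0.    -1.   ] j6 1.54
   spin 0.0 deg, then shift [45.4 -0.  -0.4] old axes [45.4 -0.  -0.4] F [ 0.1  0.4 -0.7] w 6.9
```

View pics/w3.png

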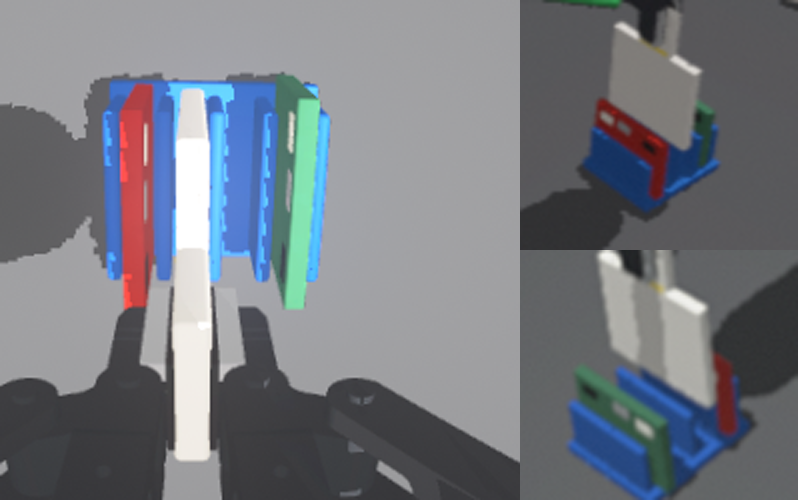

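The wrist view shows the panel's lower edge (192,92) centred between the walls at u≈173 and 210, still above them. Going down.

>>> {"method": "drive_tool", "body": {"motion": [[6,0,0,0],[6,0,0,0],[6,0,0,0],[6,0,0,0],[6,0,0,0],[5,0,0,0],[4,0,0,0],[3,0,0,0],[2,0,0,0],[0,0,0,0]]}}

```text
clock: 6.93
position: [552.4, -233.5, 96.8]
ee_rot: [-0.705, 0.057, 0.705, 0.057]
contact_force: [0.3, -0.4, -0.6]
gripper_width: 7.5
```

>>> {"method": "drive_tool", "body": {"motion": [[1,0,0,0],[1,0,0,0],[0,0,0,0]]}}

```text
clock: 7.18
position: [552.7, -233.5, 95.5]
ee_rot: [0.705, -0.057, -0.705, -0.057]
contact_force: [-0.3, 0.7, -1.1]
gripper_width: 7.2
```

>>> {"method": "drive_tool", "body": {"motion": [[1,0,0,0],[0.7,0,0,0],[0,0,0,0]]}}

```text
clock: 7.43
position: [552.8, -233.7, 95.3]
ee_rot: [0.705, -0.057, -0.705, -0.056]
contact_force: [-2.7, 0.2, 6.8]
gripper_width: 7.4
```

>>> {"method": "drive_tool", "body": {"motion": [[0,0,0,0],[0,0,0,0],[0,0,0,0],[-8,0,0,0],[-12,0,0,0],[-16,0,0,0],[-20,0,0,0],[-20,0,0,0],[-20,0,0,0],[-4,0,0,0]], "grip": 32}}

```text
clock: 8.27
position: [554.6, -234.2, 198.1]
ee_rot: [0.707, -0.057, -0.702, -0.056]
contact_force: [-0.2, 0.1, 0.5]
gripper_width: 32.0
```

Run:
```python
from h import *
s=arm.read_state();im=arm.get_image("wrist")[:,:,::-1].copy();sd=arm.get_image("side")[:,:,::-1];sc=arm.get_image("scene")[:,:,::-1]
R1=cv2.resize(im[110:360,180:440],(520,500),interpolation=cv2.INTER_CUBIC)
z=lambda i,x,y:cv2.resize(i[y:y+90,x:x+100],(278,250),interpolation=cv2.INTER_CUBIC)
cv2.imwrite("pics/w4.png",np.hstack([R1,np.vstack([z(sd,310,125),z(sc,145,260)])]))
# expected tops of the panel if fully down: z=88 and 128
for n,x,y in(("side",310,125),("scene",145,260)):
    print(n,((proj(n,place([(45,14,88),(-45,14,88),(45,6,88),(-45,6,88),(18,14,128),(-18,14,128)],*RK))-[x,y])*2.78).round(0).tolist())
P=place([0,0,200],*U)[0]
for a in(1.57,1.67,1.7): go(P,U[2]-np.pi/2+a,s)
```

```text
side [[89.0, 68.0], [167.0, 119.0], [96.0, 65.0], [174.0, 115.0], [116.0, 44.0], [148.0, 64.0]]
scene [[194.0, 109.0], [96.0, 50.0], [185.0, 116.0], [86.0, 57.0], [158.0, 42.0], [118.0, 19.0]]
clk 8.27 pos [ 554.6 -234.2  198.1] jawyaw -1.731 xaxis [ 0.007 -0.002 -1.   ] j6 1.54
   spin 85.8 deg, then shift [ -3.1  70.3 375.4] old axes [  -3.1 -369.3   97.3] F [-0.2  0.1  0.5] w 32.0
clk 8.27 pos [ 554.6 -234.2  198.1] jawyaw -1.731 xaxis [ 0.007 -0.002 -1.   ] j6 1.54
   spin 80.1 deg, then shift [ -3.1  32.5 380.6] old axes [  -3.1 -369.3   97.3] F [-0.2  0.1  0.5] w 32.0
clk 8.27 pos [ 554.6 -234.2  198.1] jawyaw -1.731 xaxis [ 0.007 -0.002 -1.   ] j6 1.54
   spin 78.4 deg, then shift [ -3.1  21.1 381.4] old axes [  -3.1 -369.3   97.3] F [-0.2  0.1  0.5] w 32.0
```

View pics/w4.png

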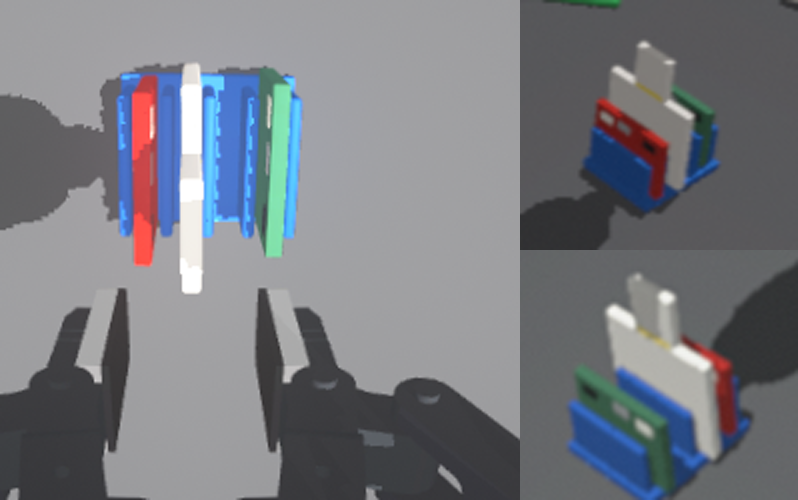

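Panel is fully down: its corners match the predicted seated pixels (side 610,68 / 637,43; scene 608,307) and the boards are undisturbed. On to the shaft.

>>> {"method": "drive_tool", "body": {"motion": [[0,-18,5,0],[0,-36,9,0],[0,-40,10,0],[0,-40,11,0],[0,-40,11,0],[0,-40,11,0],[0,-40,11,0],[0,-40,11,0],[0,-40,10,0],[0,-35,8,0]]}}

```text
clock: 9.25
position: [514.4, 148.2, 192.1]
ee_rot: [-0.704, 0.057, 0.706, 0.056]
contact_force: [0.5, 0.6, -0.2]
gripper_width: 31.6
```

>>> {"method": "drive_tool", "body": {"motion": [[0,0,0,6.8],[0,0,0,6.8],[0,0,0,6.8],[0,0,0,6.8],[0,0,0,6.8],[0,0,0,6.8],[0,0,0,6.8],[0,0,0,6.8],[0,0,0,6.8],[0,0,0,6.8]]}}

```text
clock: 10.08
position: [515.0, 145.8, 191.8]
ee_rot: [-0.551, 0.444, 0.552, 0.442]
contact_force: [-0.3, 0.5, -0.3]
gripper_width: 32.0
```

>>> {"method": "drive_tool", "body": {"motion": [[0,0,0,6.8],[0,0,0,4],[0,0,0,0],[0,0,0,0]]}}

```text
clock: 10.42
position: [515.3, 145.9, 192.3]
ee_rot: [-0.509, 0.492, 0.509, 0.49]
contact_force: [-0.0, 1.1, 1.4]
gripper_width: 32.1
```

Run:
```python
from h import *
s=arm.read_state();im=arm.get_image("wrist")[:,:,::-1].copy()
cv2.imwrite("pics/w5raw.png",im)
P=place([0,0,98],*U)[0]
for a in (1.6,1.67):go(P,U[2]-np.pi/2+a,s)
h=cv2.cvtColor(im,cv2.COLOR_BGR2HSV);m=((h[...,1]>120)&((h[...,0]<6)|(h[...,0]>172)));v,u=np.nonzero(m)
q=wproj(s,place([(0,0,125),(0,0,95)],*U));c0=q[0];print("axis top px",q.round(1).tolist())
k=(abs(u-c0[0])<25)&(abs(v-c0[1])<25);g=np.array([wonz(s,(x,y),125)[:2] for x,y in zip(u[k],v[k])]);c=g.mean(0);e=np.linalg.svd(g-c)[2][0];e*=np.sign(e[0]);t=(g-c)@e
print(k.sum(),c.round(1),e,t.min(),t.max(),"angle",np.arctan2(e[1],e[0])-U[2]+np.pi/2,"inner end",c+e*t.min())
x0,y0=int(c0[0])-75,int(c0[1])-60;cc=im[max(y0,0):y0+120,x0:x0+150];print(x0,max(y0,0))
cv2.imwrite("pics/w5.png",cv2.resize(cc,None,fx=5,fy=5,interpolation=cv2.INTER_CUBIC))
```

```text
clk 10.42 pos [515.3 145.9 192.3] jawyaw -3.105 xaxis [-0.002 -0.001 -1.   ] j6 -0.54
   spin 5.4 deg, then shift [94.3 -2.3  0.2] old axes [94.3 -2.3  0. ] F [-0.   1.1  1.4] w 32.1
clk 10.42 pos [515.3 145.9 192.3] jawyaw -3.105 xaxis [-0.002 -0.001 -1.   ] j6 -0.54
   spin 1.4 deg, then shift [94.3 -2.3  0.1] old axes [94.3 -2.3  0. ] F [-0.   1.1  1.4] w 32.1
axis top px [[273.2, 222.4], [273.4, 208.7]]
51 [519.7 146. ] [0.99857381 0.0533886 ] -4.247503536014558 4.101119143219754 angle 1.71121031859344 inner end [515.47997216 145.78301006]
198 162
```

View pics/w5.png

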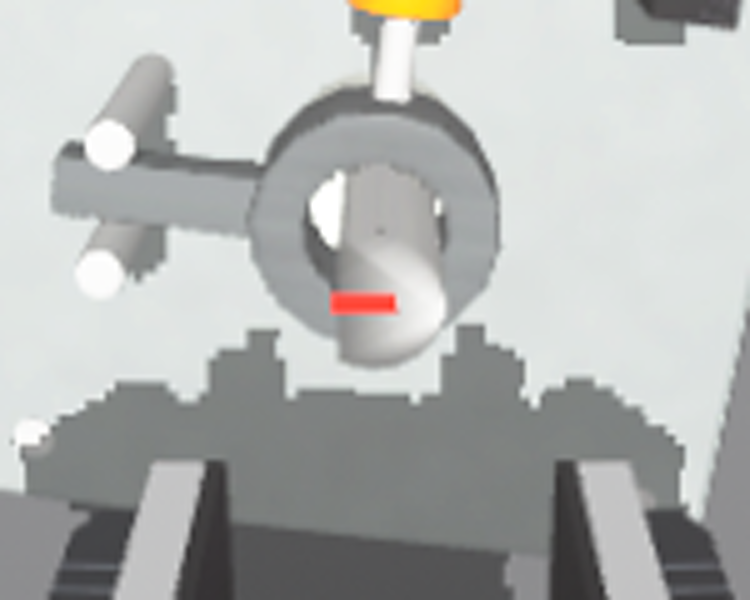

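>>> {"method": "drive_tool", "body": {"motion": [[6,0.4,0,-0.8],[12,0,0,0],[13,0,0,0],[13,0,0,0],[13,0,0,0],[12,0,0,0],[10,0,0,0],[8,0,0,0],[5,0,0,0],[0,0,0,0]]}}

```text
clock: 11.3
position: [515.0, 145.9, 100.4]
ee_rot: [-0.512, 0.488, 0.512, 0.487]
contact_force: [-0.4, -1.0, 0.4]
gripper_width: 31.9
```

>>> {"method": "drive_tool", "body": {"motion": [[0,0,0,0],[0,0,0,0],[0,0,0,0],[0,0,0,0],[0,0,0,0]], "grip": 0}}

```text
clock: 11.72
position: [515.3, 146.3, 102.1]
ee_rot: [-0.512, 0.488, 0.512, 0.488]
contact_force: [-3.7, 1.2, 3.2]
gripper_width: 13.6
```

Run:
```python
from h import *
s=arm.read_state();P=place([0,0,100],*U)[0];go(P,U[2]-np.pi/2+1.70,s);print(s["wrist_torque"].round(2))
```

```text
clk 11.72 pos [515.3 146.3 102.1] jawyaw -3.093 xaxis [-0.  0. -1.] j6 -0.53
   spin 0.4 deg, then shift [ 2.1 -2.1 -0.5] old axes [ 2.1 -2.1 -0.5] F [-3.7  1.2  3.2] w 13.6
[0.23 1.04 0.03]
```

>>> {"method": "drive_tool", "body": {"motion": [[0,0,0.2,4],[0,0,0.3,7],[0,0,0.3,7],[0,0,0.3,7],[0,0,0.3,7],[0,0,0.3,7],[0,0,0.3,7],[0,0,0.3,7],[0,0,0.3,7],[0,0,0.3,7]]}}

```text
clock: 12.55
position: [516.7, 148.5, 102.1]
ee_rot: [-0.156, 0.69, 0.156, 0.69]
contact_force: [-3.4, 0.8, 3.5]
gripper_width: 13.6
```

>>> {"method": "drive_tool", "body": {"motion": [[0,0,0.3,7],[0,0,0.3,7],[0,0,0.3,7],[0,0,0.3,7],[0,0,0.1,2.8],[0,0,0,0],[0,0,0,0]]}}

```text
clock: 13.13
position: [517.9, 148.7, 102.1]
ee_rot: [0.03, 0.706, -0.031, 0.706]
contact_force: [-3.2, -1.4, 5.3]
gripper_width: 13.4
```

Run:
```python
from h import *
s=arm.read_state();P=place([0,2.5,102],*U)[0];go(P,U[2]-np.pi/2,s);print(s["wrist_torque"].round(2))
```

```text
clk 13.13 pos [517.9 148.7 102.1] jawyaw 1.485 xaxis [-0. -0. -1.] j6 -2.24
   spin 0.0 deg, then shift [ 0.1 -0.3 -0.3] old axes [ 0.1 -0.3 -0.3] F [-3.2 -1.4  5.3] w 13.4
[-0.37  1.05 -0.08]
```

>>> {"method": "drive_tool", "body": {"motion": [[0,0,0,0],[0,0,0,0],[0,0,0,0],[-10,0,0,0],[-16,0,0,0],[-20,0,0,0],[-20,0,0,0],[-12,0,0,0],[0,0,0,0]], "grip": 30}}

```text
clock: 13.88
position: [520.2, 150.0, 183.5]
ee_rot: [0.032, 0.704, -0.029, 0.709]
contact_force: [1.2, 0.3, -0.3]
gripper_width: 30.2
```

>>> {"method": "drive_tool", "body": {"motion": [[0,-13,-0.3,0],[0,0,0,0],[0,0,0,0],[0,0,0,0],[0,0,0,0]], "grip": 85}}

```text
clock: 14.3
position: [516.4, 135.9, 178.9]
ee_rot: [0.031, 0.707, -0.031, 0.706]
contact_force: [0.2, -0.4, -0.2]
gripper_width: 84.8
```

Run:
```python
from h import *
s=arm.read_state();im=arm.get_image("wrist")[:,:,::-1].copy()
cv2.imwrite("pics/w6raw.png",im)
go(place([0,-9.5,62],*U)[0],U[2]+np.pi/2,s)
pts=place([(0,0,125),(0,0,95),(0,-39,85),(0,20,95),(42,10.5,100),(42,-10.5,100),(0,-20,95)],*U)
q=wproj(s,pts);c0=q[0];print(q.round(1).tolist())
h=cv2.cvtColor(im,cv2.COLOR_BGR2HSV);m=((h[...,1]>120)&((h[...,0]<6)|(h[...,0]>172)));v,u=np.nonzero(m)
k=(abs(u-c0[0])<25)&(abs(v-c0[1])<25);g=np.array([wonz(s,(x,y),125)[:2] for x,y in zip(u[k],v[k])]);c=g.mean(0);e=np.linalg.svd(g-c)[2][0];e*=-np.sign(e[1])
print(k.sum(),c.round(1),e,"angle",np.arctan2(e[1],e[0])-U[2]+np.pi/2)
x0,y0=int(c0[0])-75,int(c0[1])-70;print(x0,y0);cc=im[y0:y0+120,x0:x0+150]
c=cv2.resize(cc,None,fx=5,fy=5,interpolation=cv2.INTER_CUBIC)
for p in q: cv2.circle(c,tuple(int(t) for t in (p-[x0,y0])*5),3,(255,255,0),1)
cv2.imwrite("pics/w6.png",c)
```

```text
clk 14.30 pos [516.4 135.9 178.9] jawyaw 1.483 xaxis [-0.001 -0.001 -1.   ] j6 -2.22
   spin -0.0 deg, then shift [116.9   0.6   0.2] old axes [116.9   0.6   0.2] F [ 0.2 -0.4 -0.2] w 84.8
[[292.0, 228.0], [290.1, 212.8], [239.0, 208.5], [317.0, 212.8], [303.0, 266.0], [275.9, 266.1], [263.1, 212.8]]
55 [518.3 144.3] [-0.10386395 -0.99459151] angle -0.017051600067261363
217 157
```

View pics/w6.png

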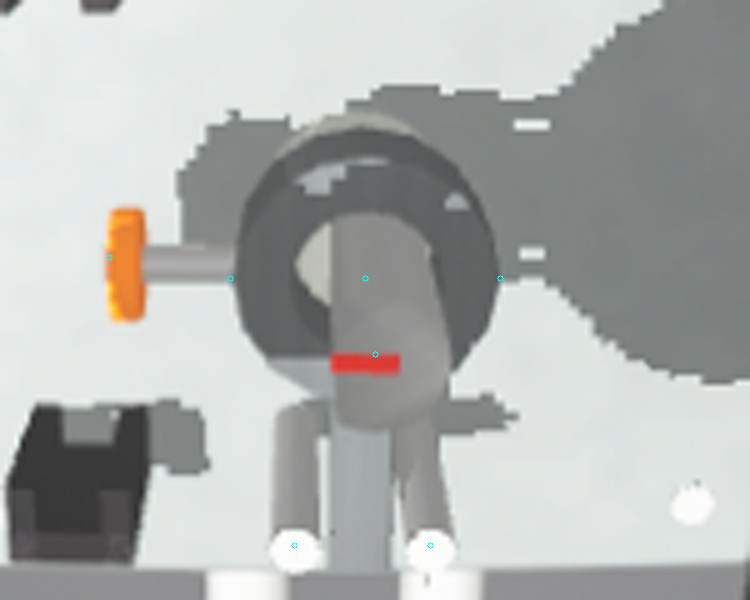

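The wrist view shows the red mark (331–400,363) pointing left to the orange head (125,265), so the flat faces the screw; the collar sits level at (366,270). Lowering over the collar.

>>> {"method": "drive_tool", "body": {"motion": [[6,3,0,0],[12,3,0,0],[16,0,0,0],[16,0,0,0],[16,0,0,0],[16,0,0,0],[14,0,0,0],[12,0,0,0],[8,0,0,0],[0,0,0,0]]}}

```text
clock: 15.18
position: [515.9, 141.6, 61.4]
ee_rot: [0.03, 0.708, -0.032, 0.705]
contact_force: [-0.0, 0.7, 0.2]
gripper_width: 85.0
```

>>> {"method": "drive_tool", "body": {"motion": [[0,0,0,0],[0,0,0,0]], "grip": 62}}

```text
clock: 15.35
position: [517.6, 142.2, 64.2]
ee_rot: [0.031, 0.706, -0.031, 0.707]
contact_force: [-0.3, -1.9, 2.6]
gripper_width: 63.4
```

Run:
```python
from h import *
go(place([0,-4,63],*U)[0],U[2]+np.pi/2)
```

```text
clk 15.35 pos [517.6 142.2  64.2] jawyaw 1.484 xaxis [ 0.001 -0.    -1.   ] j6 -2.23
   spin -0.0 deg, then shift [ 1.2 -0.3 -0.5] old axes [ 1.2 -0.3 -0.5] F [-0.3 -1.9  2.6] w 63.4
```

>>> {"method": "drive_tool", "body": {"motion": [[0,0,0,0],[0,0,0,0],[0,0,0,0],[0,0,0,0],[0,0,0,0],[0,0,0,0]], "grip": 0}}

```text
clock: 15.85
position: [517.5, 141.5, 65.5]
ee_rot: [0.03, 0.706, -0.031, 0.707]
contact_force: [-1.2, -2.9, 7.5]
gripper_width: 45.1
```

Run:
```python
from h import *
s=arm.read_state();go(place([0,-4,63],*U)[0],U[2]+np.pi/2,s);print(s["wrist_torque"].round(2))
sd=arm.get_image("side")[:,:,::-1];sc=arm.get_image("scene")[:,:,::-1];w=arm.get_image("wrist")[:,:,::-1]
z=lambda i,x,y,W,H,o:cv2.resize(i[y:y+H,x:x+W],o,interpolation=cv2.INTER_CUBIC)
cv2.imwrite("pics/w7.png",np.hstack([z(w,200,150,150,190,(400,506)),np.vstack([z(sd,200,210,110,70,(398,253)),z(sc,235,165,110,70,(398,253))])]))
print(wproj(s,place([(0,0,125),(0,0,95),(0,-28,85),(0,-28,94)],*U)).round(1).tolist())
```

```text
clk 15.85 pos [517.5 141.5  65.5] jawyaw 1.484 xaxis [ 0.001 -0.001 -1.   ] j6 -2.23
   spin 0.0 deg, then shift [ 2.5  0.4 -0.4] old axes [ 2.5  0.4 -0.4] F [-1.2 -2.9  7.5] w 45.1
[-0.99  0.52  0.16]
[[289.9, 350.2], [287.4, 301.2], [224.3, 287.7], [221.3, 299.0]]
```

View pics/w7.png

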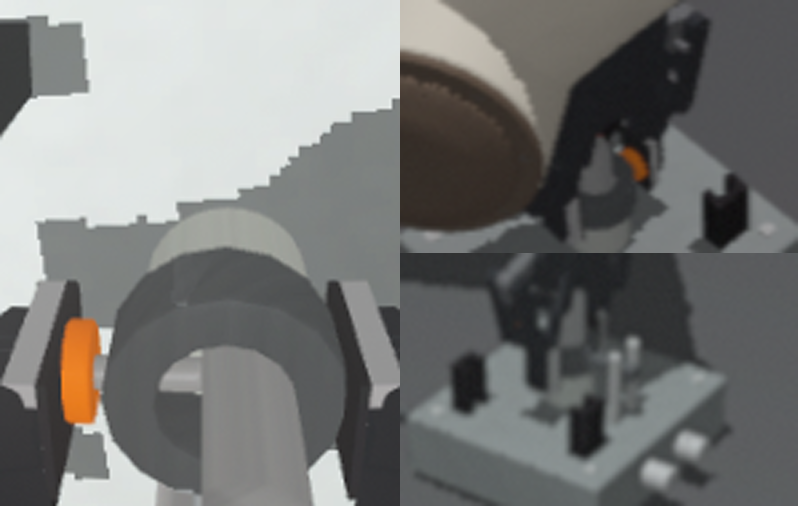

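>>> {"method": "drive_tool", "body": {"motion": [[0,0,0,0],[0,0,0,0],[0,0,0,0],[0,0,0,0]]}}

```text
clock: 16.33
position: [517.5, 141.5, 65.5]
ee_rot: [0.03, 0.706, -0.031, 0.707]
contact_force: [-1.2, -3.4, 6.5]
gripper_width: 45.0
```

Run:
```python
from h import *
go(place([0,-4,63],*U)[0],U[2]+np.pi/2)
print(arm.job_done())
```

```text
clk 16.33 pos [517.5 141.5  65.5] jawyaw 1.484 xaxis [ 0.001 -0.001 -1.   ] j6 -2.23
   spin 0.0 deg, then shift [ 2.5  0.4 -0.5] old axes [ 2.5  0.4 -0.5] F [-1.2 -3.4  6.5] w 45.0
the job is handed in; nothing more can be done
None
```

The job is done and was handed in at about 16.3 s, with the gripper still squeezing the collar; no verdict was reported.

- **Panel:** It stands in the rack's y = +10 mm slot. I felt floor contact of about 7 N before letting go, and its corners then matched the fully-down pixels in both fixed cameras. The two boards looked undisturbed.
- **Shaft:** I turned it clockwise by about 98° from about 1.70 rad. The red mark then measured -0.017 rad, so the flat faces the set screw.
- **Collar:** It is pinched across the screw at a 45 mm reading. The reading runs about 1 mm low, so the screw is in about 12 to 13 mm, deeper than the 5 to 8 mm it would reach on the round. The last picture shows the screw tip against the flat and the collar on its spacer, with an upward force of about 6.5 N on the tool, so the collar is being pressed down.

Nothing failed, though two readings differed from plan. The first rack yaw from the fixed cameras was about 2.4° off, and I corrected it with the wrist camera before placing the panel. The tool also sat about 2.5 mm above its planned height in the final squeeze. I did not look at the screwdriver and metal box again at the end, but the arm never went near them.

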